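# Clear the setting board, space the loose tile and hold it pressed

### The arm

A 6-joint arm with a two-finger parallel gripper is mounted at the origin on the work surface. World frame = base frame: x ahead of the robot, y to its left, z up, the work surface at z = 0. Lengths are in mm, angles in rad, forces in N, time in s.
With the tool pointing down it reaches from about 275 to 750 mm from the base axis. Payload 10.2 kg.
Tool frame: the origin (TCP) lies at the very end of the fingers, on their centre line; the grasp point (between the pads) lies 19 mm behind it; z points along the fingers, y is the direction in which the jaws open and shut (so a half turn about z gives the same grasp; the last joint's range is limited). The gripper opens to 85 mm and grips with 20 to 120 N. Pads are 22 mm wide; open, the fingers measure 114 mm over their backs; the gripper's body (76 mm by 85 mm) begins 54 mm behind the grasp point. The pads swing forward as they close: fully open they stand 13 mm farther back than shut.
Start: joints at [-1.334, 0.313, 1.498, -0, 1.331, -0.223], TCP at [232.967, -470.486, 231.294] pointing down, gripper open.
Joint ranges: [-2.94, 2.94], [-0.97, 2.17], [0.19, 2.56], [-1.23, 4.37], [0.02, 3.11], [-2.88, 2.88]. Speed limits (rad/s): [2.39, 2.39, 3.01, 3.14, 3.14, 3.14].

### API

Orientations are given as a rotation vector (axis times angle).
In Python, from workcell import readout, imaging, manip, spotter gives the robot as it stands.
- The arm moves only by the tool arm_command, never from a script. Its argument "deltas" is a list that holds one entry, the list of rows, each a list of 6 numbers: the shift along the world's x, y, z each as a share of 20 cm, from -1 to 1, then the turn, a rotation vector about the world's x, y, z each as a share of pi/2 rad, from -1 to 1. In form: [[[tx, ty, tz, rx, ry, rz], ...]]. A call has 1 to 10 rows; each row is the pose to reach, as a shift and turn from the pose commanded when the call began; what a row does not reach only later rows make up. A row lasts 1/10 s, in which the tool goes at most 50 mm and 8.59 degrees, less where a joint would pass 70% of its speed; a pose out of reach is approached as far as the arm can. A call with a number of a shift or a turn outside -1 to 1 is refused whole. A call with a gripper value outside its range is refused whole. "jaw" is the closure, from -1 (fully open) to 1 (shut), set as the call begins (left out, the last holds). The fingers move at their own pace and stop on an object; "grip_force" is the grip in N (left out, the last holds). Time passes only in rows, so rows that repeat a pose let the fingers close. It gives the time, the measured TCP pose, the force and the opening at its end, in the units of the state.
- readout.read_state(): the state, without advancing time (a new reading comes with each control period).
- imaging.read_camera(name): name is "scene" or "top" or "wrist"; returns (picture, depth): 420x560x3 uint8, red, green, blue; 420x560 float32, mm along the optical axis (not along the pixel's ray), 0 where there is no reading.
- imaging.camera_info(name): a dict with "intrinsics" (3x3 intrinsics, pixels), "k1" (the pictures are not rectified: a ray, as slopes to the right and down, at radius r is drawn at 1 + k1 r^2 times it, then the intrinsics apply), "xyz" and "attitude" of the camera in the world. Camera axes: x right, y up, looking along -z (the intrinsics and any distortion apply to the point x, -y, -z); pixel columns grow to the right and rows downward; lengths in mm; the calibration is good to about 2 mm. A picture is of the moment at which its call begins: read the wrist's pose just before it. camera_info takes no time and is no camera call; for the wrist camera it gives the pose at the moment of the call.
- manip.finish_job(): hands the job in, once; it reports no verdict.
Trained networks look in the newest picture that a camera, given by its name, has taken for a name from the list of things; names that differ only in an ending like _2 or _b are one class to them, and where a whole thing is asked for, a point or a joint stands for the part that bears it (a point fixed in the world has none). Each returns a list of dicts, best first, with "confidence" (0 to 1); they miss things now and then, are a little off and sometimes report something else, mostly with a low value. They report only what shows in the picture. A call takes as long as a camera call. They do not tell look-alikes from the thing itself.
- spotter.find_in(camera, query): "bbox" ([centre column, centre row, width, height] in pixels, round what is visible of it).
- spotter.trace(camera, query): "pixels" (420x560 bool, what is visible of it) and "bbox" ([centre column, centre row, width, height] in pixels, round what is visible of it).
- spotter.mark_of(camera, query): "point" ([column, row] in pixels: a listed point, or the origin of a listed thing).
The state is a dict: "clock": time; "joint_pos": joint angles; "dq": joint speeds; "joint_torque": joint torques, N m; "position": TCP position; "orientation": TCP orientation; "wrist_force": force on the tool from outside, world axes, zero at the start; "wrist_torque": the same for the moment, N m; "grip_width": finger opening in mm.
Only numpy, scipy, OpenCV 4.12 (cv2) and the standard library are available. Lean on these libraries where they do the work, as an engineer would, in place of code of your own. Each camera call takes 0.05 s, during which the arm holds its last target.

### The job

First clear both clay scraps off the setting board into the scrap bin. Then stand the wooden spacer upright on the board, let go of it, in the middle of the one gap between a tile and its stop that is wide enough for it, lined up with the stop. Finally push that tile with the fingers, from its near edge, until tile, spacer and stop are flush against one another, and finish while still holding it pressed firmly; leave the other tile and everything else where they are.

Things in the scene. Friction and masses are not known exactly. Their poses are not given: they have to be found in the camera images.
- board: fixed flat plywood setting board, 260 mm (x) x 300 mm (y) x 12 mm thick, lying on the table; origin at the centre of its underside, so its top is at z = 12 mm; x points away from the robot (turned up to 0.15 rad).
- tile_a: square flat glazed tile, 80 x 80 x 14 mm, about 0.2 kg, loose, lying flat on the board; origin at the centre of its underside, x points away from the robot towards its own stop, z up. It faces the stop with the same letter.
- tile_b: square flat glazed tile, 80 x 80 x 14 mm, about 0.2 kg, loose, lying flat on the board; origin at the centre of its underside, x points away from the robot towards its own stop, z up. It faces the stop with the same letter.
- stop_a: low aluminium stop bar fixed to the board beyond the tile of the same letter; 24 (x) x 70 (y) x 16 mm high; origin at the centre of its underside, on the board's top; the face towards the tile is at its x = -12 mm; turned up to 0.04 rad from its tile. The open gap from this face to the tile is 26 to 32 mm in one pair and 6 to 10 mm in the other; which side of the board is the wide one varies.
- stop_b: low aluminium stop bar fixed to the board beyond the tile of the same letter; 24 (x) x 70 (y) x 16 mm high; origin at the centre of its underside, on the board's top; the face towards the tile is at its x = -12 mm; turned up to 0.04 rad from its tile. The open gap from this face to the tile is 26 to 32 mm in one pair and 6 to 10 mm in the other; which side of the board is the wide one varies.
- spacer: loose wooden spacer block standing upright on the table to one side of the board (left or right): 16 mm thick (x) x 60 mm long (y) x 55 mm tall (z), about 40 g; origin at the centre of its underside. It can be gripped across its thickness near the top, above the tile (14 mm) and stop (16 mm), when it stands in a gap.
- scrap_1: chunky scrap of fired clay, 34 mm (x) x 26 mm (y) x 27 mm high (the top 5 mm is a smaller step), about 35 g, loose on the near strip of the board in front of the tiles; origin at the centre of its underside, z up.
- scrap_2: chunky scrap of fired clay, 34 mm (x) x 26 mm (y) x 27 mm high (the top 5 mm is a smaller step), about 35 g, loose on the near strip of the board in front of the tiles; origin at the centre of its underside, z up.
- bin: open-topped square grey plastic scrap bin, fixed on the table to the side of the board opposite the spacer: 130 x 130 mm outside, 60 mm high, walls and floor 4 mm; origin at the centre of its underside.
- bowl_a: white bowl, 100 mm across, 48 mm high, to the right beyond the board; bystander, loose, to be left where it is; origin at the centre of its underside
- bowl_b: white bowl, 90 mm across, 42 mm high, to the left beyond the board; bystander, loose, to be left where it is; origin at the centre of its underside
- jar: glass jar, 60 mm across, 75 mm high, beyond the board; bystander, loose, to be left where it is; origin at the centre of its underside
- cone: small blunt clay test cone, 26 mm across the foot, 34 mm high, standing on the board midway between the two tiles; bystander, loose, to be left where it is; origin at the centre of its underside
- brush: flat brush, about 170 mm long, lying on the table near the robot; bystander, loose, to be left where it is; origin at its middle, handle towards its -x
- spatula: spatula, about 170 mm long, lying on the table near the robot; bystander, loose, to be left where it is; origin at its middle, handle towards its -x
- cup: blue glazed cup, 76 mm across, 85 mm high, far left on the table; bystander, loose, to be left where it is; origin at the centre of its underside
There are look-alikes about, which are no part of the job. Leave any purple look-alike of the scrap_1 alone.

How it is judged (in metres and radians):
On the way, in this order (a step that is already met when the one before it is completed fails the run):
1. both clay scraps lie in the bin (x of scrap_1 in the frame of bin between -0.065 and 0.065 m and y of scrap_1 in the frame of bin between -0.065 and 0.065 m and z of each of scrap_1, scrap_2 in the frame of bin below 0.05 m and x of scrap_2 in the frame of bin between -0.065 and 0.065 m and y of scrap_2 in the frame of bin between -0.065 and 0.065 m), for 0.2 s.
2. the spacer stands upright on the board in the wide gap, let go (y of spacer in the frame of stop_a between -0.02 and 0.02 m and z of spacer in the frame of stop_a between -0.004 and 0.004 m and angle between spacer's own z axis and vertical below 0.08 rad and x of spacer in the frame of stop_a between -0.04 and -0.0185 m and contact force between the fingers and spacer below 0.3 N and angle between the x axis of spacer and the x axis of stop_a, either way round below 0.15 rad), for 0.2 s.
At the end, for the whole second after the job is handed in: Scraps in bin; spacer upright (0.08 rad), untouched, in the wide gap; spacer within 2.5 mm, tile within 3.5 mm of flush with the stop, both within 0.05 rad and 20 mm of its middle; fingers press the tile over 2.5 N, over 2 N reaching spacer and stop, through the last second (all of step 1 and linear speed of each of scrap_1, scrap_2, tile_a, spacer below 0.03 m/s and y of spacer in the frame of stop_a between -0.02 and 0.02 m and z of spacer in the frame of stop_a between -0.004 and 0.004 m and angle between spacer's own z axis and vertical below 0.08 rad and x of spacer in the frame of stop_a between -0.0225 and -0.0175 m and x of tile_a in the frame of stop_a between -0.0715 and -0.0645 m and y of tile_a in the frame of stop_a between -0.02 and 0.02 m and angle between tile_a's own z axis and vertical below 0.06 rad and angle between the x axis of each of spacer, tile_a and the x axis of stop_a, either way round below 0.05 rad and contact force between the fingers and tile_a above 2.5 N and contact force between tile_a and spacer above 2 N and contact force between spacer and stop_a above 2 N and contact force between the fingers and spacer below 0.3 N); the arm keeps its last pose, push and grip.
It fails at once if the tile at the narrow gap is shifted by more than 15 mm (distance of tile_b from where it was at the start of the episode above 0.015 m).
It fails at once if a bowl, jar, cone, brush, spatula or cup is shifted by more than 30 mm (distance of any of bowl_a, bowl_b, jar, cone, brush, spatula, cup from where it was at the start of the episode above 0.03 m).
It also fails if it takes over 72 s, if anything falls off the work surface, if the arm or the gripper's body presses on something with over 40 N, if the wrist force passes 120 N, or if a joint passes its speed limit or range.

## Working session

There is one attempt and no reset: what is moved stays moved. The work goes in short steps, Python scripts to look and compute and a tool call to move; the robot and the scene stay as the last step left them, time stands still between calls to the robot, and variables do not carry over. Pictures are saved under pics/ and viewed, and the job is handed in when it is done.

Besides the shell and the picture viewer there is one more tool, called after "Emit:" as name([rows], argument=value, ...), one row to a line, values as JSON. arm_command: Moves the arm, as the interface text tells. Its arguments: {"type":"object","properties":{"deltas":{"type":"array","items":{"type":"array","items":{"type":"array","items":{"type":"number"}}}},"jaw":{"type":"number"},"grip_force":{"type":"number"}},"required":["deltas"]}

```bash
ls; mkdir -p pics
python3 - <<'E'
from workcell import readout, imaging
import cv2
s=readout.read_state(); print(s)
for n in ("scene","top"):
    p,d=imaging.read_camera(n); print(n,imaging.camera_info(n)); cv2.imwrite(f"pics/{n}0.png",p[:,:,::-1])
    import numpy as np; np.savez(f"{n}0.npz",p=p,d=d)
E
```

```text
pics
{'clock': 0.0, 'joint_pos': array([-1.33439360e+00,  3.13446931e-01,  1.49842838e+00,  1.96815628e-05,
        1.33099892e+00, -2.23382661e-01]), 'dq': array([-0.00067117,  0.00026238, -0.00086207,  0.001281  ,  0.000853  ,
        0.00031564]), 'joint_torque': array([-3.10142510e-03, -4.12269831e+01, -2.59743047e+01, -4.10928915e-04,
        4.23808931e-03, -7.62404284e-06]), 'position': array([ 232.91290697, -470.22505771,  230.73992195]), 'orientation': array([-3.05769376e+00, -7.15585048e-01, -1.69136623e-05]), 'wrist_force': array([0.56590187, 0.64435087, 0.06045631]), 'wrist_torque': array([ 0.05109351, -0.00155292,  0.00716015]), 'grip_width': 85.12228822653118}
scene {'intrinsics': array([[421.46101135,   0.        , 280.21345023],
       [  0.        , 421.46101135, 210.20573944],
       [  0.        ,   0.        ,   1.        ]]), 'k1': -0.08994326717865728, 'xyz': array([1309.82313628, -257.82878578,  619.2326317 ]), 'attitude': array([0.82512374, 0.5409523 , 1.02799247])}
top {'intrinsics': array([[462.11597591,   0.        , 277.64515817],
       [  0.        , 462.11597591, 218.53422432],
       [  0.        ,   0.        ,   1.        ]]), 'k1': -0.14941531034551345, 'xyz': array([ 348.30625682,   66.81243914, 1312.4056316 ]), 'attitude': array([ 0.12351096, -0.15616345, -1.56348357])}
```

View pics/scene0.png

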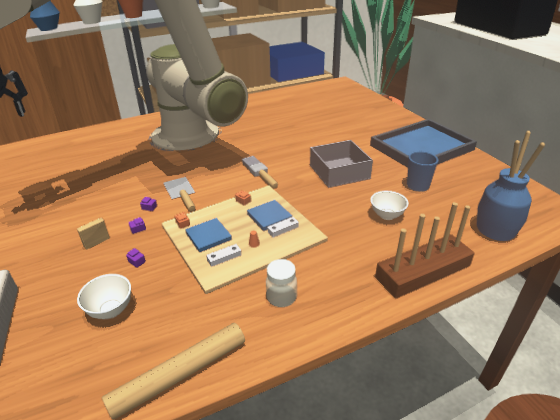

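View pics/top0.png

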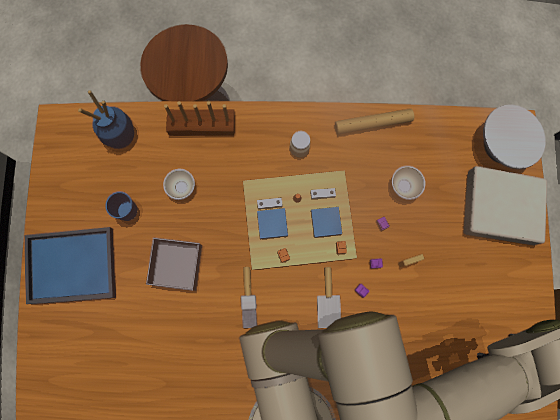

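The top view has x pointing up and y pointing left. The orange scraps are at (283,256) and (341,247), and the bin is at (174,265). The spacer is at (413,261), with the purple look-alikes near (376,264). The wide gap is in the right-hand pair, between the stop at (323,194) and the tile at (326,221).

```bash
cat > h.py <<'E'
import numpy as np, cv2
from scipy.spatial.transform import Rotation as R
def cloud(info,d):
    K=info['intrinsics'];k=info['k1'];h,w=d.shape
    v,u=np.mgrid[:h,:w].astype(float)
    xd=(u-K[0,2])/K[0,0]; yd=(v-K[1,2])/K[1,1]; rd=np.hypot(xd,yd); r=rd.copy()
    for _ in range(20): r=rd/(1+k*r*r)
    s=np.where(rd>0,r/np.maximum(rd,1e-9),1)
    P=np.stack([xd*s*d,-yd*s*d,-d],-1)
    W=P@R.from_rotvec(info['attitude']).as_matrix().T+info['xyz']
    W[d<=0]=np.nan
    return W
def proj(info,p):
    K=info['intrinsics'];k=info['k1']
    c=(np.atleast_2d(p)-info['xyz'])@R.from_rotvec(info['attitude']).as_matrix()
    x=c[:,0]/-c[:,2];y=-c[:,1]/-c[:,2];f=1+k*(x*x+y*y)
    return np.stack([K[0,0]*x*f+K[0,2],K[1,1]*y*f+K[1,2]],-1)
def rect(pts):
    return cv2.minAreaRect(pts[:,:2].astype(np.float32))
E
python3 - <<'E'
from h import *
from workcell import imaging
z=np.load('top0.npz');p=z['p'];d=z['d'];i=imaging.camera_info('top');W=cloud(i,d)
hsv=cv2.cvtColor(p,cv2.COLOR_RGB2HSV)
def rep(n,box,sel):
    c0,r0,c1,r1=box; w=W[r0:r1,c0:c1].reshape(-1,3);h=hsv[r0:r1,c0:c1].reshape(-1,3)
    m=sel(h.astype(int),w); q=w[m]; print(n,len(q),'med',np.nanmedian(q,0).round(1),rect(q[~np.isnan(q[:,0])]),'z',np.nanpercentile(q[:,2],[5,50,95]).round(1))
blue=lambda h,w:(h[:,0]>95)&(h[:,0]<130)&(h[:,1]>90)
rep('tileA',(305,203,348,243),blue);rep('tileB',(252,203,292,243),blue)
rep('stopA',(305,183,340,204),lambda h,w:(h[:,1]<60)&(h[:,2]>120));rep('stopB',(252,193,290,212),lambda h,w:(h[:,1]<60)&(h[:,2]>120))
org=lambda h,w:w[:,2]>25
rep('s1',(270,244,298,268),org);rep('s2',(330,236,352,258),org)
rep('spacer',(398,248,430,272),lambda h,w:w[:,2]>35)
rep('bin',(140,230,208,300),lambda h,w:w[:,2]>40)
rep('board',(235,165,362,275),lambda h,w:(w[:,2]>5))
for n,c in dict(s1=(283,256),s2=(341,247),cone=(297,198),jar=(300,142),binc=(174,265),table=(210,320)).items(): print(n,W[c[1],c[0]].round(1),hsv[c[1],c[0]])
E
python3 - <<'E'
import cv2
a=cv2.imread('pics/top0.png')[160:330,135:445]
cv2.imwrite('pics/topz.png',cv2.resize(a,None,fx=2.5,fy=2.5,interpolation=cv2.INTER_CUBIC))
E
```

```text
tileA 345 med [558.3 -82.2  26. ] ((572.4591674804688, -97.969482421875), (77.37828063964844, 78.45455932617188), 6.346519947052002) z [22.2 26.  31. ]
tileB 715 med [567.   56.   26.3] ((567.900146484375, 55.85557174682617), (78.17321014404297, 76.96490478515625), 6.368000507354736) z [22.  26.3 30.4]
stopA 174 med [655.6 -89.7  28.7] ((656.281982421875, -89.46974182128906), (24.553932189941406, 69.53532409667969), 4.559442520141602) z [24.  28.7 32.4]
stopB 178 med [626.8  63.3  28.7] ((622.3378295898438, 63.865745544433594), (31.61043357849121, 69.2628402709961), 5.372328281402588) z [23.5 28.7 32.2]
s1 116 med [476.9  25.3  36.2] ((477.1924133300781, 24.82474136352539), (33.77906799316406, 26.282331466674805), 24.845415115356445) z [30.  36.2 41.6]
s2 117 med [ 497.8 -137.    35.4] ((499.07061767578125, -138.62295532226562), (34.2974853515625, 26.735368728637695), 4.940649032592773) z [28.7 35.4 41.7]
spacer 124 med [ 462.1 -335.7   55.4] ((462.5885925292969, -336.70758056640625), (15.768243789672852, 60.86311721801758), 17.51594352722168) z [47.8 55.4 58.9]
bin 442 med [456.  336.2  58.3] ((449.29766845703125, 326.8110656738281), (132.58213806152344, 129.3662567138672), 83.83612823486328) z [42.7 58.3 63.7]
board 9611 med [576.3 -19.3  13.5] ((583.7695922851562, -20.188186645507812), (321.4256286621094, 367.4883728027344), 0.5651721358299255) z [ 7.9 13.5 30.1]
s1 [472.2  25.6  42.2] [  9 172 110]
s2 [ 498.1 -136.7   37. ] [ 12 162 168]
cone [636.5 -14.2  40.7] [ 10 156 108]
jar [790.8 -21.8  75. ] [132   8 165]
binc [448.4 333.2   6.9] [  0  23 135]
table [295.5 228.6  -0.8] [ 13 172 147]
```

View pics/topz.png

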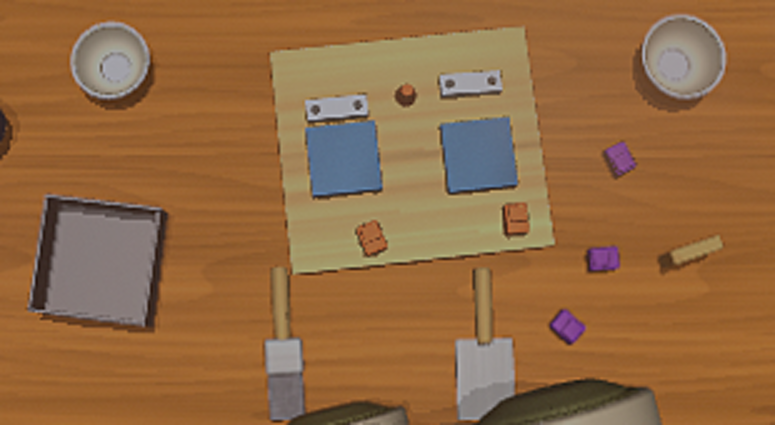

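Emit:
arm_command([
  [[1,1,0,0,0,0],[1,1,0,0,0,0],[1,1,0,0,0,0],[1,1,0,0,0,0],[1,1,0,0,0,0],[1,1,0,0,0,0]],
], jaw=-0.5)

```text
clock: 0.7
position: [434.5, -267.9, 231.1]
orientation: [-3.058, -0.719, -0.0]
wrist_force: [-0.6, -1.6, -0.6]
grip_width: 64.0
```

Emit:
arm_command([
  [[0.33,0.66,-0.5,0,0,-0.238],[0.33,0.66,-0.5,0,0,-0.238],[0.33,0.66,-0.5,0,0,-0.238],[0.33,0.66,-0.5,0,0,-0.238],[0.33,0.66,-0.5,0,0,-0.238],[0.33,0.66,-0.5,0,0,-0.238]],
])

```text
clock: 1.3
position: [499.0, -138.3, 131.1]
orientation: [-3.138, -0.137, 0.001]
wrist_force: [1.1, -0.4, -0.2]
grip_width: 64.3
```

Run:
```python
from workcell import readout, imaging
import cv2,numpy as np
s=readout.read_state(); print(s['clock'],s['position'],s['orientation'],s['grip_width'],s['joint_pos'])
for n in ("wrist",):
    i=imaging.camera_info(n); p,d=imaging.read_camera(n); print(i); cv2.imwrite(f"pics/{n}1.png",p[:,:,::-1])
    np.savez(f"{n}1.npz",p=p,d=d)
```

```text
1.3 [ 498.9663318  -138.28555971  131.12266752] [-3.13847387e+00 -1.36913892e-01  1.03452719e-03] 64.27533198819701 [-4.96793116e-01  3.99755636e-01  1.65410077e+00 -2.53132948e-04
  1.08836980e+00  9.86927296e-01]
{'intrinsics': array([[336.44111499,   0.        , 279.86208176],
       [  0.        , 336.44111499, 206.25366786],
       [  0.        ,   0.        ,   1.        ]]), 'k1': -0.07776846775470818, 'xyz': array([ 577.10120576, -131.17078508,  273.00110983]), 'attitude': array([-0.25358922,  0.23157632, -1.47018629])}
```

View pics/wrist1.png

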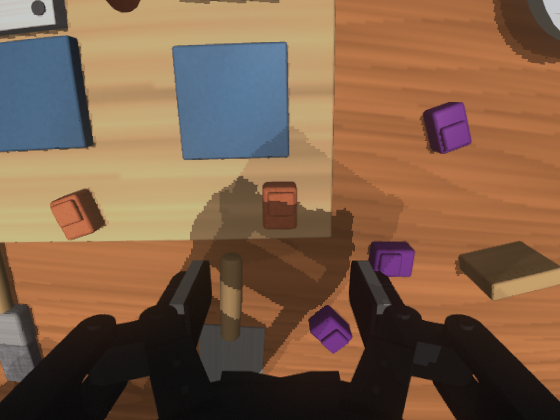

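The wrist view shows the scrap at (280,205), centred between the fingertips at about (190,290) and (370,290). I'm going down on it.

Emit:
arm_command([
  [[0,0,-0.2,0,0,0],[0,0,-0.4,0,0,0],[0,0,-0.57,0,0,0],[0,0,-0.57,0,0,0],[0,0,-0.57,0,0,0]],
])

```text
clock: 1.85
position: [499.4, -139.6, 18.6]
orientation: [3.138, 0.133, 0.002]
wrist_force: [0.5, -0.4, 0.1]
grip_width: 64.2
```

Emit:
arm_command([
  [[0,0,0,0,0,0],[0,0,0,0,0,0],[0,0,0,0,0,0],[0,0,0,0,0,0],[0,0,0,0,0,0],[0,0,0,0,0,0]],
], jaw=1, grip_force=40)

```text
clock: 2.45
position: [499.7, -139.0, 18.9]
orientation: [3.137, 0.135, 0.003]
wrist_force: [-2.3, -1.6, 6.4]
grip_width: 25.1
```

Emit:
arm_command([
  [[0,0,0.2,0,0,0],[0,0,0.4,0,0,0],[0,0,0.65,0,0,0],[0,0.25,0.65,0,0,0],[0,0.5,0.65,0,0,0],[0,0.75,0.65,0,0,0],[0,1,0.65,0,0,0]],
])

```text
clock: 3.15
position: [498.8, 63.3, 148.2]
orientation: [3.139, 0.134, 0.002]
wrist_force: [0.7, 0.1, -1.0]
grip_width: 25.1
```

Emit:
arm_command([
  [[0,0.25,0,0,0,0],[-0.1,0.5,0,0,0,0],[-0.2,0.75,0,0,0,0],[-0.345,1,0,0,0,0],[-0.345,1,0,0,0,0]],
])

```text
clock: 3.65
position: [427.7, 264.7, 148.0]
orientation: [-3.138, -0.141, -0.001]
wrist_force: [-0.3, -1.2, -0.8]
grip_width: 24.8
```

Emit:
arm_command([
  [[0,0.25,0,0,0,-0.12],[0,0.33,0,0,0,-0.12],[0,0.33,-0.2,0,0,-0.12],[0,0.33,-0.4,0,0,-0.12],[0,0.33,-0.53,0,0,-0.12],[0,0.33,-0.53,0,0,-0.12]],
])

```text
clock: 4.25
position: [428.3, 326.8, 38.9]
orientation: [3.135, -0.161, -0.008]
wrist_force: [0.0, -0.6, 0.6]
grip_width: 25.0
```

Emit:
arm_command([
  [[0,0,0,0,0,0],[0,0,0,0,0,0],[0,0,0,0,0,0],[0,0,0,0,0,0],[0,0,0.25,0,0,0],[0,0,0.5,0,0,0],[0,0,0.5,0,0,0]],
], jaw=-0.1)

```text
clock: 4.95
position: [432.6, 328.9, 148.2]
orientation: [-3.132, 0.16, -0.017]
wrist_force: [1.5, 0.9, -0.0]
grip_width: 47.1
```

Run:
```python
from workcell import readout, imaging
import cv2,numpy as np
p,d=imaging.read_camera("wrist"); cv2.imwrite("pics/wrist2.png",p[:,:,::-1])
```

```text
(no output)
```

View pics/wrist2.png

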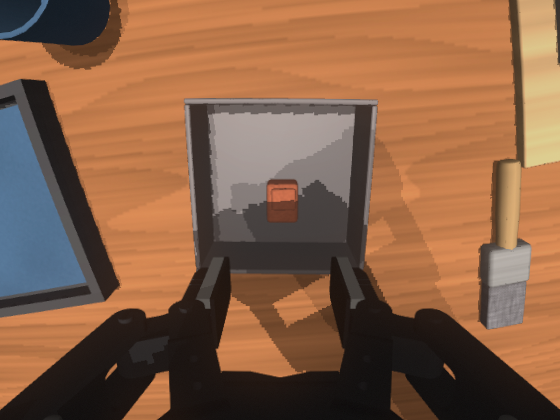

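The first scrap lies in the bin at (282,200). Next is scrap 1.

Emit:
arm_command([
  [[0,-0.25,0,0,0,0],[0.1,-0.5,0,0,0,0.1],[0.2,-0.75,0,0,0,0.2],[0.236,-1,0,0,0,0.342],[0.236,-1,0,0,0,0.342],[0.236,-1,0,0,0,0.342]],
], jaw=-0.5)

```text
clock: 5.6
position: [477.4, 124.9, 140.6]
orientation: [3.068, 0.677, -0.002]
wrist_force: [-0.1, 0.3, 0.5]
grip_width: 63.9
```

Emit:
arm_command([
  [[0,-0.25,0,0,0,0],[0,-0.51,0,0,0,0],[0,-0.51,0,0,0,0],[0,-0.51,0,0,0,0]],
])

```text
clock: 6.0
position: [476.9, 25.5, 140.9]
orientation: [-3.068, -0.672, 0.001]
wrist_force: [0.3, 0.5, 0.4]
grip_width: 64.3
```

Run:
```python
from workcell import readout, imaging
import cv2,numpy as np
s=readout.read_state(); print(s['position'],s['orientation'])
i=imaging.camera_info('wrist');p,d=imaging.read_camera("wrist"); cv2.imwrite("pics/wrist3.png",p[:,:,::-1])
np.savez('wrist3.npz',p=p,d=d,**i)
```

```text
[476.85856705  25.45044137 140.86886176] [-3.06807983e+00 -6.72242093e-01  1.38516108e-03]
```

View pics/wrist3.png

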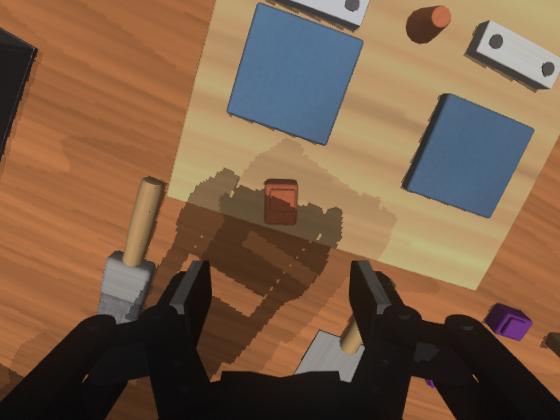

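Scrap 1 at (281,202) is centred and squared up with the jaws.

Emit:
arm_command([
  [[0,0,-0.2,0,0,0],[0,0,-0.4,0,0,0],[0,0,-0.61,0,0,0],[0,0,-0.61,0,0,0],[0,0,-0.61,0,0,0]],
])

```text
clock: 6.55
position: [477.4, 26.7, 20.0]
orientation: [-3.067, -0.679, 0.001]
wrist_force: [0.7, 0.5, 1.5]
grip_width: 64.3
```

Emit:
arm_command([
  [[0,0,0,0,0,0],[0,0,0,0,0,0],[0,0,0,0,0,0],[0,0,0,0,0,0],[0,0,0,0,0,0],[0,0,0,0,0,0]],
], jaw=1)

```text
clock: 7.15
position: [478.1, 25.5, 21.0]
orientation: [3.067, 0.677, 0.004]
wrist_force: [-1.9, 3.3, 10.1]
grip_width: 24.8
```

Emit:
arm_command([
  [[0,0,0.2,0,0,0],[0,0,0.4,0,0,0],[0,0,0.65,0,0,0],[0,0.25,0.65,0,0,0],[0,0.5,0.65,0,0,-0.1],[0,0.75,0.65,0,0,-0.2],[-0.03,1,0.65,0,0,-0.342],[-0.03,1,0.65,0,0,-0.342],[-0.03,1,0.65,0,0,-0.342]],
])

```text
clock: 8.05
position: [470.6, 227.7, 149.9]
orientation: [-3.137, 0.161, -0.001]
wrist_force: [0.0, 0.2, 0.2]
grip_width: 25.1
```

Emit:
arm_command([
  [[0,0.25,0,0,0,0],[0,0.51,0,0,0,0],[0,0.51,0,0,0,0],[0,0.51,-0.2,0,0,0],[0,0.51,-0.4,0,0,0],[0,0.51,-0.52,0,0,0],[0,0.51,-0.52,0,0,0]],
])

```text
clock: 8.75
position: [470.0, 325.5, 42.8]
orientation: [3.135, -0.159, -0.008]
wrist_force: [-0.8, 0.5, 0.7]
grip_width: 25.0
```

Emit:
arm_command([
  [[0,0,0,0,0,0],[0,0,0,0,0,0],[0,0,0,0,0,0],[0,0,0,0,0,0],[0,0,0.25,0,0,0],[0,0,0.5,0,0,0],[0,0,0.6,0,0,0],[0,0,0.6,0,0,0]],
], jaw=-0.1)

```text
clock: 9.55
position: [472.5, 328.2, 169.2]
orientation: [-3.134, 0.16, -0.01]
wrist_force: [-0.0, -0.0, -0.1]
grip_width: 46.7
```

Run:
```python
from workcell import readout, imaging
import cv2,numpy as np
s=readout.read_state(); print(s['position'],s['orientation'],s['joint_pos'])
p,d=imaging.read_camera("wrist"); cv2.imwrite("pics/wrist4.png",p[:,:,::-1])
```

```text
[472.45458117 328.15121774 169.16572384] [-3.13435031  0.16019239 -0.01011778] [ 4.03495372e-01  4.70966210e-01  1.43604446e+00 -1.50687172e-05
  1.22741257e+00  2.07642514e+00]
```

View pics/wrist4.png

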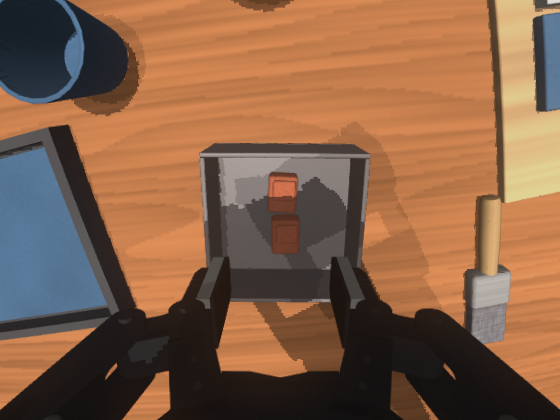

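Both scraps are in the bin, at (283,190) and (285,235). Next is the spacer.

Emit:
arm_command([
  [[0,-0.25,0,0,0,0.1],[0,-0.5,0,0,0,0.2],[0,-0.75,0,0,0,0.3],[0,-1,0,0,0,0.4],[0,-1,0,0,0,0.4]],
], jaw=-0.1)

```text
clock: 10.1
position: [470.3, 124.7, 163.9]
orientation: [-3.032, -0.82, 0.004]
wrist_force: [0.7, 0.2, -0.3]
grip_width: 47.2
```

Emit:
arm_command([
  [[0,-0.25,0,0,0,0.1],[0,-0.5,0,0,0,0.2],[0,-0.75,0,0,0,0.3],[0,-1,0,0,0,0.4],[0,-1,0,0,0,0.4]],
])

```text
clock: 10.6
position: [470.3, -74.7, 163.9]
orientation: [-2.628, -1.718, 0.002]
wrist_force: [1.2, 0.5, -0.1]
grip_width: 46.8
```

Emit:
arm_command([
  [[0,-0.25,0,0,0,0.1],[0,-0.5,0,0,0,0.2],[0,-0.75,0,0,0,0.3],[0,-1,0,0,0,0.46],[0,-1,0,0,0,0.46],[0,-1,0,0,0,0.46]],
])

```text
clock: 11.2
position: [470.3, -273.9, 163.4]
orientation: [-1.856, -2.531, -0.0]
wrist_force: [-0.8, 0.2, -0.0]
grip_width: 46.7
```

Run:
```python
from workcell import readout, imaging
import cv2,numpy as np
s=readout.read_state(); print(s['position'],s['orientation'],s['joint_pos'])
i=imaging.camera_info('wrist');p,d=imaging.read_camera("wrist"); cv2.imwrite("pics/wrist5.png",p[:,:,::-1])
np.savez('wrist5.npz',p=p,d=d,**i)
from h import *
W=cloud(i,d).reshape(-1,3); 
m=(W[:,2]>40)&(W[:,2]<70)&(W[:,1]<-290)&(W[:,1]>-385)&(W[:,0]>410)&(W[:,0]<510);print(m.sum(),rect(W[m]),np.median(W[m],0))
```

```text
[ 470.2521008  -273.91723971  163.42828992] [-1.85587650e+00 -2.53124707e+00 -2.72441794e-04] [-7.42739922e-01  4.17101398e-01  1.53421878e+00 -1.55285589e-04
  1.19315851e+00 -1.04817193e+00]
1351 ((459.1136474609375, -336.2295227050781), (16.158594131469727, 60.45122528076172), 18.07806968688965) [ 458.67474605 -331.18215121   54.21842143]
```

View pics/wrist5.png

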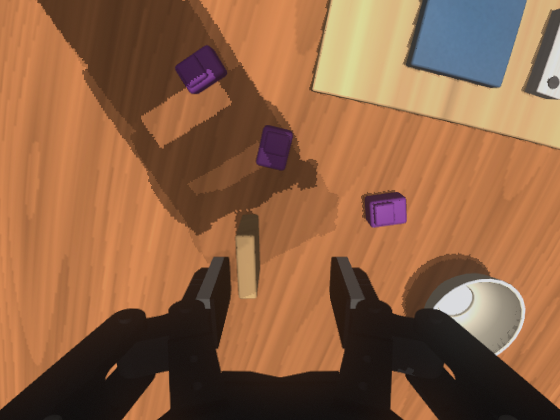

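The spacer is at (247,265) in the wrist view, and its rim measures at about (460,-336) and 18°. I'll hover over it, then descend.

Emit:
arm_command([
  [[-0.053,-0.319,0,0,0,0],[-0.053,-0.319,0,0,0,0],[-0.053,-0.319,-0.2,0,0,0],[-0.053,-0.319,-0.4,0,0,0],[-0.053,-0.319,-0.6,0,0,0],[-0.053,-0.319,-0.71,0,0,0],[-0.053,-0.319,-0.71,0,0,0],[-0.053,-0.319,-0.71,0,0,0]],
])

```text
clock: 12.05
position: [461.0, -335.6, 23.9]
orientation: [1.858, 2.533, 0.0]
wrist_force: [-0.1, -0.8, -0.5]
grip_width: 46.8
```

Emit:
arm_command([
  [[0,0,0,0,0,0],[0,0,0,0,0,0],[0,0,0,0,0,0],[0,0,0,0,0,0],[0,0,0,0,0,0],[0,0,0,0,0,0]],
], jaw=1, grip_force=30)

```text
clock: 12.65
position: [461.1, -336.6, 24.6]
orientation: [1.856, 2.532, -0.0]
wrist_force: [-0.4, 2.0, 7.3]
grip_width: 15.5
```

Emit:
arm_command([
  [[0,0,0.15,0,0,0],[0,0,0.35,0,0,0],[0,0,0.55,0,0,0],[0,0,0.7,0,0,0],[0.2,0.25,0.7,0,0,-0.05],[0.4,0.45,0.7,0,0,-0.1],[0.6,0.65,0.7,0,0,-0.144],[0.8,0.8,0.7,0,0,-0.144],[0.8,0.8,0.7,0,0,-0.144],[0.8,0.8,0.7,0,0,-0.144]],
])

```text
clock: 13.65
position: [622.4, -173.4, 163.2]
orientation: [2.127, 2.312, 0.001]
wrist_force: [-0.3, -0.7, 0.1]
grip_width: 15.4
```

Run:
```python
from workcell import readout, imaging
import cv2,numpy as np
s=readout.read_state(); print(s['position'],s['orientation'],s['joint_pos'],s['grip_width'])
i=imaging.camera_info('wrist');p,d=imaging.read_camera("wrist"); cv2.imwrite("pics/wrist6.png",p[:,:,::-1])
np.savez('wrist6.npz',p=p,d=d,**i)
```

```text
[ 622.40523523 -173.38713925  163.15871887] [2.12673147e+00 2.31191662e+00 1.08002906e-03] [-4.52910189e-01  6.34085456e-01  1.18749557e+00  6.01994308e-04
  1.31956170e+00 -5.36453492e-01] 15.422897598599327
```

View pics/wrist6.png

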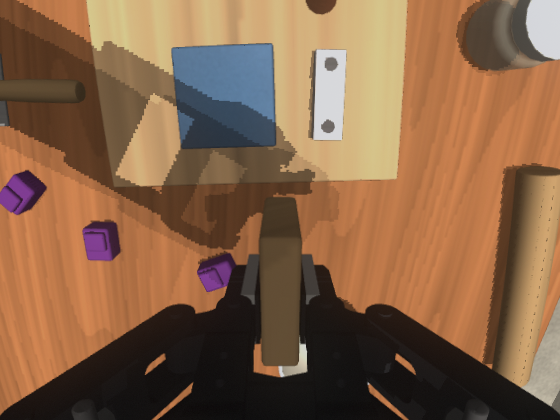

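The held spacer is at (280,280). The open gap between tile and stop is at (295,95), with the stop at (329,95).

Run:
```python
from h import *
z=np.load('wrist6.npz');i={k:z[k] for k in('intrinsics','k1','xyz','attitude')};W=cloud(i,z['d']);hsv=cv2.cvtColor(z['p'],cv2.COLOR_RGB2HSV).astype(int)
def rep(n,b,sel):
    c0,r0,c1,r1=b;w=W[r0:r1,c0:c1].reshape(-1,3);h=hsv[r0:r1,c0:c1].reshape(-1,3);q=w[sel(h,w)];q=q[~np.isnan(q[:,0])];print(n,len(q),rect(q),np.median(q[:,2]).round(1))
rep('tile',(160,30,290,160),lambda h,w:(h[:,0]>95)&(h[:,0]<130)&(h[:,1]>90)&(w[:,2]>20))
rep('stop',(305,40,355,150),lambda h,w:(h[:,1]<70)&(h[:,2]>60)&(w[:,2]>22))
rep('spacer',(255,190,305,280),lambda h,w:(h[:,1]>50)&(w[:,2]>135))
```

```text
tile 7387 ((571.119140625, -96.71479797363281), (78.77314758300781, 76.96122741699219), 5.902264595031738) 25.4
stop 2766 ((654.2111206054688, -88.89486694335938), (24.45863151550293, 69.26255798339844), 4.177892684936523) 27.3
spacer 3319 ((620.9217529296875, -152.4638214111328), (19.30466079711914, 20.637014389038086), 4.149649143218994) 191.8
```

Emit:
arm_command([
  [[0.034,0.2,0,0,0,0],[0.034,0.425,0,0,0,0],[0.034,0.425,0,0,0,0],[0.034,0.425,-0.2,0,0,0],[0.034,0.425,-0.4,0,0,0],[0.034,0.425,-0.5,0,0,0],[0.034,0.425,-0.5,0,0,0],[0.034,0.425,-0.5,0,0,0]],
])

```text
clock: 14.5
position: [627.5, -92.4, 64.5]
orientation: [2.132, 2.306, 0.001]
wrist_force: [0.4, -0.1, -0.4]
grip_width: 15.6
```

Run:
```python
from workcell import readout, imaging
import cv2,numpy as np
s=readout.read_state(); print(s['position'],s['orientation'],s['grip_width'])
i=imaging.camera_info('wrist');p,d=imaging.read_camera("wrist"); cv2.imwrite("pics/wrist7.png",p[:,:,::-1])
np.savez('wrist7.npz',p=p,d=d,**i)
p,d=imaging.read_camera("scene"); cv2.imwrite("pics/scene7.png",cv2.resize(p[170:290,140:340,::-1],None,fx=4,fy=4,interpolation=2))
```

```text
[627.53228775 -92.42118701  64.47209916] [2.13173374e+00 2.30603176e+00 5.76913366e-04] 15.567784116040924
```

View pics/wrist7.png

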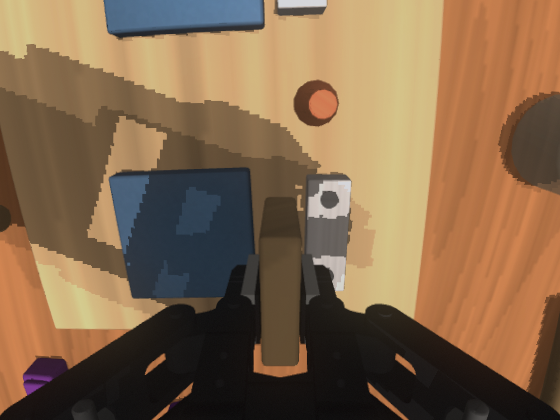

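View pics/scene7.png

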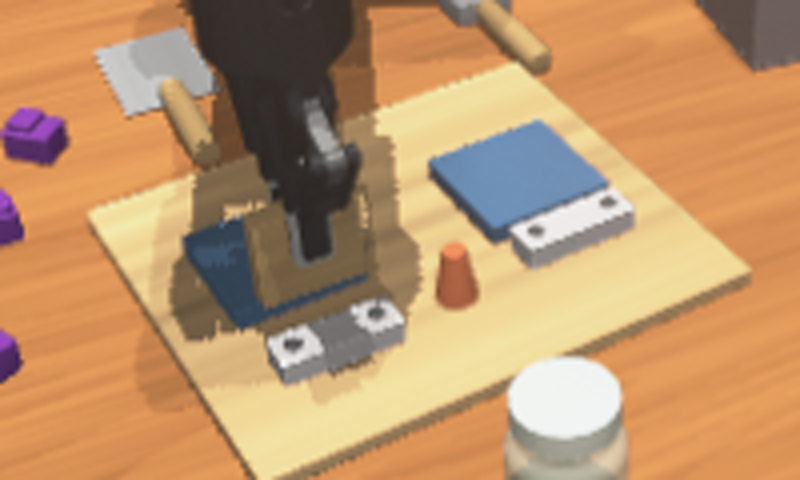

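The spacer is lined up over the gap, at (280,240) in the wrist view with the stop at (327,232). I'm lowering it.

Emit:
arm_command([
  [[0,0,-0.05,0,0,0],[0,0,-0.1,0,0,0],[0,0,-0.12,0,0,0],[0,0,-0.13,0,0,0],[0,0,-0.137,0,0,0],[0,0,-0.137,0,0,0],[0,0,-0.137,0,0,0]],
])

```text
clock: 15.3
position: [627.6, -91.2, 36.6]
orientation: [2.131, 2.308, 0.0]
wrist_force: [-2.9, 0.8, 5.3]
grip_width: 15.4
```

Emit:
arm_command([
  [[0,0,0,0,0,0],[0,0,0,0,0,0],[0,0,0,0,0,0],[0,0,0,0,0,0],[0,0,0,0,0,0]],
], jaw=0.1)

```text
clock: 15.8
position: [627.3, -91.3, 35.8]
orientation: [-2.131, -2.308, 0.0]
wrist_force: [0.3, 0.3, 0.3]
grip_width: 38.5
```

Emit:
arm_command([
  [[0,0,0.05,0,0,0],[0,0,0.15,0,0,0],[0,0,0.3,0,0,0],[0,0,0.5,0,0,0],[0,-0.2,0.65,0,0,0],[0,-0.4,0.65,0,0,0],[0,-0.4,0.65,0,0,0],[0,-0.4,0.65,0,0,0]],
])

```text
clock: 16.6
position: [627.1, -171.7, 166.1]
orientation: [-2.133, -2.306, -0.0]
wrist_force: [0.5, 0.5, -0.3]
grip_width: 38.8
```

Run:
```python
from workcell import readout, imaging
import cv2,numpy as np
s=readout.read_state(); print(s['position'],s['orientation'],s['grip_width'],s['joint_pos'])
i=imaging.camera_info('wrist');p,d=imaging.read_camera("wrist"); cv2.imwrite("pics/wrist8.png",p[:,:,::-1])
np.savez('wrist8.npz',p=p,d=d,**i)
from h import *
W=cloud(i,d).reshape(-1,3);h=cv2.cvtColor(p,cv2.COLOR_RGB2HSV).astype(int).reshape(-1,3)
box=(abs(W[:,0]-628)<40)&(abs(W[:,1]+91)<50)
m=box&(W[:,2]>55)&(W[:,2]<80);print('spacer',m.sum(),rect(W[m]),np.median(W[m],0))
box=(abs(W[:,0]-657)<24)&(abs(W[:,1]+90)<50)
m=box&(W[:,2]>22)&(W[:,2]<34)&(h[:,1]<70);print('stop',m.sum(),rect(W[m]))
m=(abs(W[:,0]-570)<55)&(abs(W[:,1]+97)<60)&(h[:,0]>95)&(h[:,0]<130)&(h[:,1]>90)&(W[:,2]>20);print('tile',m.sum(),rect(W[m]))
```

```text
[ 627.10880498 -171.66364525  166.07011579] [-2.13254481e+00 -2.30647569e+00 -2.04900977e-04] 38.80338190443184 [-4.47121901e-01  6.41503751e-01  1.16718689e+00  2.26079551e-04
  1.33317185e+00 -5.25499614e-01]
spacer 2068 ((627.1466064453125, -91.10417175292969), (15.947628021240234, 59.225215911865234), 4.422779560089111) [626.85887749 -89.47798769  66.20323148]
stop 2678 ((654.262939453125, -89.25711059570312), (24.397390365600586, 68.63383483886719), 4.269598484039307)
tile 7237 ((571.1058349609375, -96.76335144042969), (78.65745544433594, 77.21224975585938), 6.414413928985596)
```

View pics/wrist8.png

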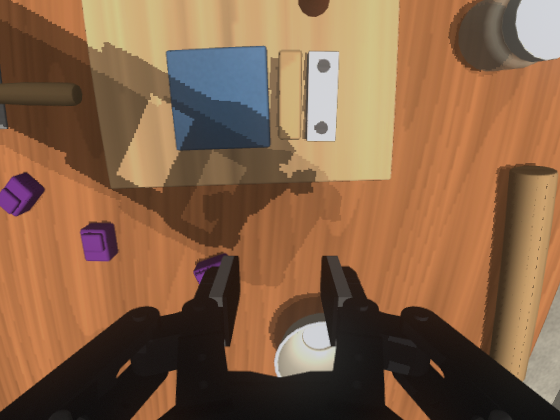

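The spacer stands upright in the gap at (290,95), squared to the stop within about 0.2°. Next I turn the tool so the jaws lie across the tile's near edge, and come down behind it.

Emit:
arm_command([
  [[-0.1,0.05,0,0,0,-0.1],[-0.2,0.1,0,0,0,-0.2],[-0.3,0.15,0,0,0,-0.3],[-0.45,0.2,0,0,0,-0.4],[-0.66,0.335,0,0,0,-0.5],[-0.66,0.335,0,0,0,-0.5],[-0.66,0.335,0,0,0,-0.5]],
], jaw=0.3)

```text
clock: 17.35
position: [494.9, -102.7, 166.3]
orientation: [2.851, 1.319, 0.0]
wrist_force: [0.2, 0.4, -0.0]
grip_width: 29.9
```

Emit:
arm_command([
  [[0,0,0,0,0,-0.1],[0,0,0,0,0,-0.2],[0,0,0,0,0,-0.3],[0,0,0,0,0,-0.4],[0,0,0,0,0,-0.5],[0,0,-0.2,0,0,-0.5],[0,0,-0.4,0,0,-0.5],[0,0,-0.4,0,0,-0.5]],
])

```text
clock: 18.15
position: [493.7, -103.1, 82.1]
orientation: [-3.135, -0.128, 0.011]
wrist_force: [1.0, 0.6, 0.5]
grip_width: 30.2
```

Run:
```python
from workcell import readout, imaging
import cv2,numpy as np
s=readout.read_state(); print(s['position'],s['orientation'],s['grip_width'],s['joint_pos'],s['wrist_force'])
i=imaging.camera_info('wrist');p,d=imaging.read_camera("wrist"); cv2.imwrite("pics/wrist9.png",p[:,:,::-1])
np.savez('wrist9.npz',p=p,d=d,**i)
```

```text
[ 493.74579514 -103.10695298   82.13207266] [-3.13520668 -0.12774334  0.011161  ] 30.182825206196398 [-4.38564754e-01  4.46363856e-01  1.73473861e+00  7.28715023e-05
  9.68538593e-01  1.05074552e+00] [0.97127152 0.5913126  0.48611042]
```

View pics/wrist9.png

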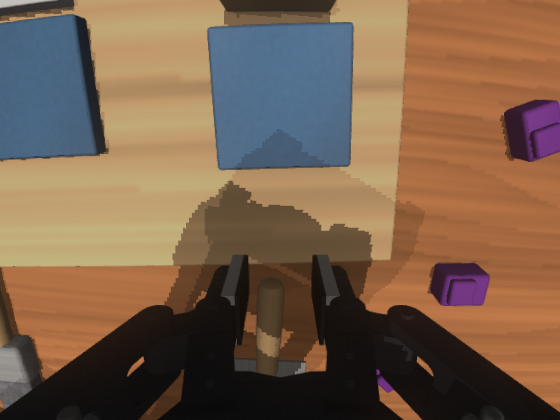

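The tile's near edge is at row 168 (columns 218–350), and the fingers straddle its midline at column 280. I'm lowering behind it, clear of the spatula handle, which is off the board.

Emit:
arm_command([
  [[0,0,-0.15,0,0,0],[0,0,-0.3,0,0,0],[0,0,-0.35,0,0,0],[0,0,-0.35,0,0,0],[0,0,-0.35,0,0,0]],
])

```text
clock: 18.7
position: [496.6, -104.7, 17.7]
orientation: [3.138, 0.126, 0.004]
wrist_force: [0.1, 0.2, 0.6]
grip_width: 30.0
```

Emit:
arm_command([
  [[0.03,0.002,0,0,0,0],[0.06,0.0045,0,0,0,0],[0.09,0.007,0,0,0,0],[0.11,0.008,0,0,0,0],[0.12,0.009,0,0,0,0],[0.13,0.01,0,0,0,0],[0.14,0.011,0,0,0,0],[0.15,0.011,0,0,0,0]],
])

```text
clock: 19.5
position: [525.3, -102.0, 15.8]
orientation: [-3.139, -0.125, 0.001]
wrist_force: [-1.2, 0.2, -0.1]
grip_width: 29.8
```

Emit:
arm_command([
  [[0.01,0.001,0,0,0,0],[0.02,0.0015,0,0,0,0],[0.03,0.002,0,0,0,0],[0.04,0.003,0,0,0,0],[0.04,0.003,0,0,0,0]],
])

```text
clock: 20.0
position: [533.8, -101.5, 16.0]
orientation: [3.139, 0.125, 0.001]
wrist_force: [-0.2, 0.3, -0.7]
grip_width: 29.9
```

Emit:
arm_command([
  [[0.005,0,0,0,0,0],[0.01,0.001,0,0,0,0],[0.01,0.001,0,0,0,0]],
])

```text
clock: 20.3
position: [535.5, -101.3, 15.9]
orientation: [3.139, 0.125, 0.0]
wrist_force: [-1.2, 0.3, -0.6]
grip_width: 29.8
```

Emit:
arm_command([
  [[0.005,0,0,0,0,0],[0.01,0.001,0,0,0,0],[0.015,0.001,0,0,0,0],[0.015,0.001,0,0,0,0]],
])

```text
clock: 20.7
position: [536.4, -101.2, 15.9]
orientation: [-3.138, -0.126, 0.009]
wrist_force: [-14.0, -2.4, 10.3]
grip_width: 30.3
```

Run:
```python
from workcell import readout, imaging
import cv2,numpy as np
s=readout.read_state(); print(s['position'],s['grip_width'],s['wrist_force'])
i=imaging.camera_info('wrist');p,d=imaging.read_camera("wrist"); cv2.imwrite("pics/wrist10.png",p[:,:,::-1])
np.savez('wrist10.npz',p=p,d=d,**i)
```

```text
[ 536.37606076 -101.17478302   15.86570448] 30.290600015398798 [-14.00892509  -2.43923366  10.25700639]
```

View pics/wrist10.png

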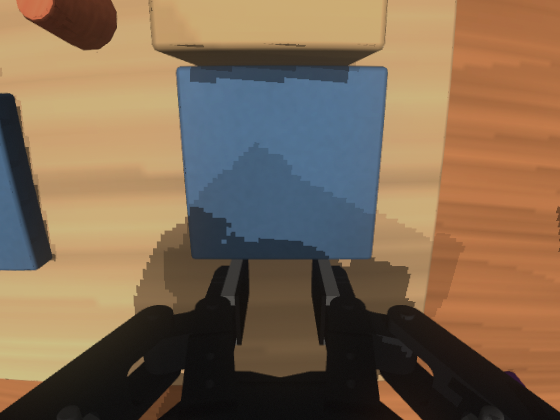

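The fingers now press on the tile's near edge (row 258), and the tile is up against the spacer. I'll hold, then check from the other cameras.

Emit:
arm_command([
  [[0,0,0,0,0,0],[0,0,0,0,0,0],[0,0,0,0,0,0]],
])

```text
clock: 21.05
position: [536.3, -101.2, 15.9]
orientation: [-3.138, -0.126, 0.008]
wrist_force: [-14.2, -2.7, 8.6]
grip_width: 29.7
```

Run:
```python
from workcell import readout, imaging
from h import *
p,d=imaging.read_camera("scene"); cv2.imwrite("pics/scene11.png",cv2.resize(p[170:290,140:340,::-1],None,fx=4,fy=4,interpolation=2))
i=imaging.camera_info('top');p,d=imaging.read_camera("top"); cv2.imwrite("pics/top11.png",cv2.resize(p[160:290,150:410,::-1],None,fx=3,fy=3,interpolation=2))
W=cloud(i,d).reshape(-1,3);h=cv2.cvtColor(p,cv2.COLOR_RGB2HSV).astype(int).reshape(-1,3)
def r(n,m): print(n,m.sum(),rect(W[m]) if m.sum() else '')
r('stop',(abs(W[:,0]-660)<24)&(abs(W[:,1]+90)<50)&(W[:,2]>22)&(W[:,2]<38)&(h[:,1]<60)&(h[:,2]>100))
r('spacer',(abs(W[:,0]-637)<35)&(abs(W[:,1]+90)<50)&(W[:,2]>52)&(W[:,2]<80)&(h[:,1]>60))
z=np.load('wrist10.npz');i={k:z[k] for k in('intrinsics','k1','xyz','attitude')};W=cloud(i,z['d']).reshape(-1,3);h=cv2.cvtColor(z['p'],cv2.COLOR_RGB2HSV).astype(int).reshape(-1,3)
r('tile wrist',(abs(W[:,0]-590)<60)&(abs(W[:,1]+97)<60)&(h[:,0]>95)&(h[:,0]<130)&(h[:,1]>90)&(W[:,2]>20))
```

```text
stop 93 ((659.8699951171875, -87.85708618164062), (21.057933807373047, 70.6798324584961), 12.97999095916748)
spacer 26 ((639.6298217773438, -88.28706359863281), (11.168465614318848, 59.97172164916992), 14.99812126159668)
tile wrist 34395 ((586.8925170898438, -97.33451080322266), (78.74040985107422, 78.77445220947266), 4.4298095703125)
```

View pics/scene11.png

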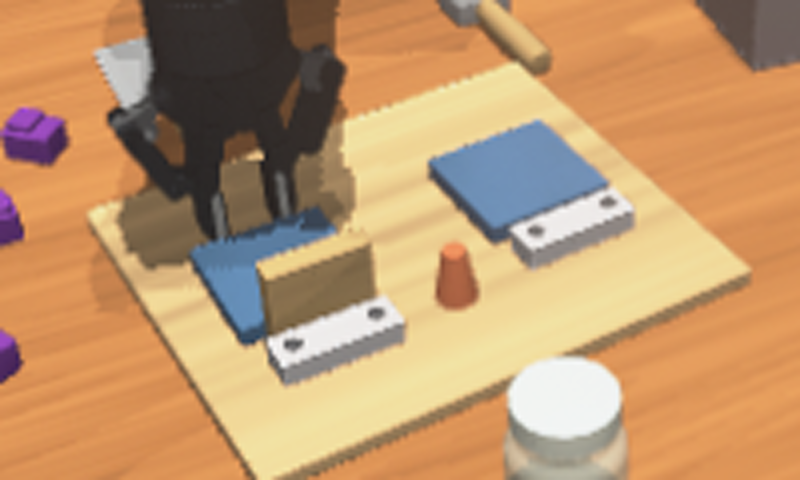

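View pics/top11.png

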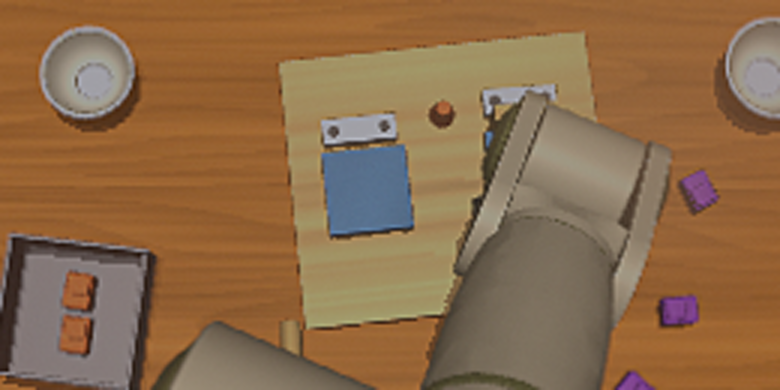

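Tile, spacer and stop look flush: the tile centre is at x = -67.7 mm in the stop frame (ideal -68), within 0.2°. I'll add a little push and check that it holds steady.

Emit:
arm_command([
  [[0.003,0,0,0,0,0],[0.005,0,0,0,0,0],[0.005,0,0,0,0,0],[0.005,0,0,0,0,0],[0.005,0,0,0,0,0]],
])

```text
clock: 21.65
position: [536.4, -101.2, 15.8]
orientation: [-3.138, -0.126, 0.012]
wrist_force: [-19.6, -4.1, 13.3]
grip_width: 30.0
```

Run:
```python
from workcell import readout, imaging
from h import *
i=imaging.camera_info('wrist');p,d=imaging.read_camera("wrist");cv2.imwrite("pics/wrist12.png",p[:,:,::-1])
W=cloud(i,d).reshape(-1,3);h=cv2.cvtColor(p,cv2.COLOR_RGB2HSV).astype(int).reshape(-1,3)
m=(abs(W[:,0]-590)<60)&(abs(W[:,1]+97)<60)&(h[:,0]>95)&(h[:,0]<130)&(h[:,1]>90)&(W[:,2]>20)
print(rect(W[m]),np.percentile(W[m][:,2],[5,95]))
s=readout.read_state();print(s['clock'],s['position'],s['wrist_force'])
```

```text
((586.6671752929688, -97.42710876464844), (78.73445892333984, 78.91104888916016), 4.624486923217773) [24.38789326 26.42664391]
21.7 [ 536.42556403 -101.14972748   15.83900743] [-20.32428162  -3.1895266   13.37142588]
```

View pics/wrist12.png

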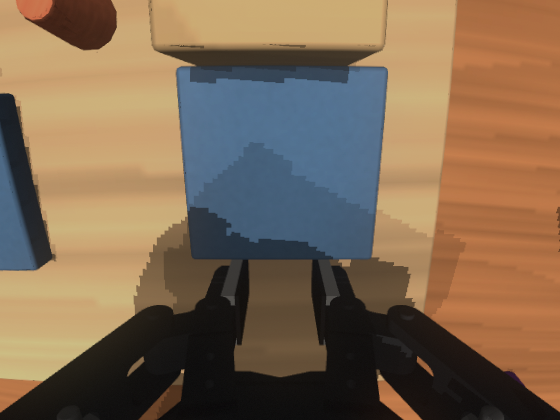

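The tile doesn't move under the extra push: its near edge is still at row 258, the reading is about 20 N, and it lies flat and square. I'm handing the job in.

```bash
python3 -c "
from workcell import manip
print(manip.finish_job())"
```

```text
the job is handed in; nothing more can be done
None
```

I carried out all three steps and handed the job in at about 21.7 s. The hand-in reports no verdict, so the result below rests on my own checks.

- **Scraps:** both orange scraps lie on the bin floor, seen in the wrist and top pictures. I left the purple look-alikes alone.
- **Spacer:** it was released upright in the wide right-hand gap. It measured about 27 mm in front of the stop's centre, squared to the stop within about 0.2°.
- **Tile:** I pushed it from its near edge with the fingers 30 mm apart. By the wrist camera, its centre is about 67.7 mm in front of the stop's centre (flush is 68 mm). It is about 3 mm off the stop's middle and within about 0.4° of square. An extra 1 mm of commanded push did not move it.
- **Push force:** the final reading was about 20 N forward, with about 13 N pressing down. I could not measure the forces between tile, spacer and stop directly. A firm push with no movement suggests the load reaches the stop.

**Check that failed:** once the arm was over the tile, the top camera saw too little of the spacer and stop (26 and 93 points) for a usable fit. Its 13–15° angles disagree with everything else and I ignored them. I relied on the wrist measurements and on the scene picture, which shows the spacer upright against the stop.

In the last top, wrist and scene pictures, the other tile, the cone and whichever other bystanders were in view looked unmoved. I did not re-measure them.

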